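# Make up a cutter pack on the setting post

## Task

Make up the cutter pack on the tool-setting post: draw the C-washer out sideways from under the post's head and lay it aside, then put on the tall steel collar, the red grooving cutter, the small brass shim ring (it keeps the bearing from rubbing on the cutter) and the guide bearing, in this order and all lying flat. Lower the cutter gently, its carbide edges chip if it is dropped. Finish by sliding the C-washer fully home under the head again, on top of the bearing, so that the pack is locked.

Things in the scene. Friction and masses are not known exactly. Their poses are not given: they have to be found in the camera images.
- post_seat (a point): Tool-setting post, fixed: plywood foot 120 x 110 x 12 mm under a dark steel flange 84 mm wide, 10 mm thick. Point: centre of the flange's top, 22 mm above the bench, on the post's upright axis (z up). Above it: pilot 30 mm in diameter from 0 to 46 mm, neck 12 mm in diameter from 46 to 61 mm, domed dark head 28 mm in diameter from 61 to 67 mm. Rings (bore 36 mm) pass over the head.
- post_neck (a point): Middle of the post's 12 mm neck, on its axis, 53.5 mm above post_seat. The C-washer cannot pass the pilot or the head: it goes on and off only sideways across this neck, 15 mm high. At the start it lies on the pilot's top (underside 46 mm above post_seat); on the finished pack it lies on the bearing (underside 50 mm above post_seat), with 5 mm free below the head.
- washer_slot (a point): C-washer, loose, 0.12 kg: steel horseshoe plate 6 mm thick, 52 mm wide, slot 18 mm wide along its x. Point: half-way up the plate, at the place in the slot that belongs on the post's axis; z up. Slot open towards -x (rounded arm ends 44 mm away), closed 9 mm away towards +x. Draw it off towards its +x by over 50 mm, slide it on towards -x. At the start +x points roughly at the robot.
- washer_tab (a point): Centre of the C-washer's upright red thumb tab, to grip it by: 26 mm long along the washer's x, 12 mm thick along its y (grip across this), from 6 to 36 mm above the plate's underside. Point: 46 mm from washer_slot along the washer's +x and 20 mm above it. The tab stands on a tongue as wide as itself; the wide plate begins 16 mm from this point.
- collar_mid (a point): Spacing collar, loose, 0.16 to 0.26 kg: bright steel ring with two fine dark grooves round it, 58 mm outside, bore 36 mm, 24 mm high, the tallest ring; goes on first. Point: its centre, half-way up; z is its axis.
- cutter_mid (a point): Grooving cutter, loose, 0.13 to 0.21 kg: red ring 58 mm outside, bore 36 mm, 11 mm high, with two cutting wings that reach 37 mm from the centre towards its +x and -x; grip the red ring across its y. Goes on the collar. Point: its centre, half-way up; z is its axis; either face may be up.
- shim_mid (a point): Shim ring, loose, 0.03 to 0.05 kg: the smallest ring, plain brass, 46 mm outside, bore 36 mm, 5 mm high. Goes between the cutter and the bearing. Point: its centre, half-way up; z is its axis. (A fixed bundle of taped plywood strips, 0.10 m high, lies on the bench to the right of the post, behind the rings: carry things over it.)
- bearing_mid (a point): Guide bearing, loose, 0.11 to 0.18 kg: bright ring with a black seal on each face, 62 mm outside, bore 36 mm, 10 mm high, without wings. Goes on the shim. Point: its centre, half-way up; z is its axis. (No ring lies in front of the post, round y = 0.15 m: the bench there is free for laying the C-washer down.)
Not all that is in view belongs to the job. Of the things shaped like the part that bears cutter_mid, the red one is meant.

How it is judged:
By the outcome, as a careful person would: the job done as asked, in the order asked, and still so for the second after the job is handed in, with the robot touching nothing.
It also fails if it takes over 115 s, if anything falls off the work surface, if the arm or the gripper's body presses on something with over 40 N, if the wrist force passes 120 N, or if a joint passes its speed limit or range.

## Robot

A 6-joint arm with a two-finger parallel gripper is mounted at the origin on a cart in front of the work surface, level with it; the furniture and walls round the work are solid. World frame = base frame: x ahead of the robot, y to its left, z up, the work surface at z = 0. Lengths are in mm, angles in rad, forces in N, time in s.
With the tool pointing down it reaches from about 400 to 825 mm from the base axis. Payload 7 kg.
Tool frame: the origin (TCP) lies at the very end of the fingers, on their centre line; the grasp point (between the pads) lies 19 mm behind it; z points along the fingers, y is the line along which they close (so a half turn about z gives the same grasp; the last joint's range is limited). The gripper opens to 88 mm and grips with 3 to 60 N. Pads are 19 mm wide; open, the fingers measure 130 mm over their backs; the gripper's body (78 mm by 193 mm) begins 47 mm behind the grasp point.
Start: joints at [1.398, 0.359, 0.012, 0, -1.224, -0.288], TCP at [300.153, 604.569, 226.561] pointing down, gripper open.
Joint ranges: [-3.07, 3.07], [-1.43, 2.12], [-1.02, 1.25], [-3.03, 1.67], [-3.05, -0], [-3.03, 3.03]. Speed limits (rad/s): [2.39, 2.39, 3.01, 3.14, 3.14, 3.14].

## Interface

Orientations are given as a unit quaternion [x, y, z, w].
In Python, from plant import bot gives the robot as it stands. Calls block until the motion is done:
- bot.move_ptp(position, orientation): joint-space move of the TCP to a pose.
- bot.line_to(position, velocity=150, ori=None): straight line of the TCP; ori=None keeps the orientation; velocity is the mean speed in mm/s.
- bot.move_joints(angles): joint-space move.
- bot.move_gripper(opening, force=None): finger opening in mm; force is the grip in N (None keeps the last); returns when the fingers have stopped.
- bot.pause(seconds).
- bot.solve_ik(position, orientation): joint angles nearest the present ones, or None.
- bot.read_state(): the state.
- bot.camera(name): name is "scene" or "top" or "wrist"; returns the picture (480x640x3 uint8, red, green, blue); there is no depth.
- bot.get_calibration(name): a dict with "fx", "fy", "cx", "cy" (pixels), "view" (4x4, takes a point from world to camera coordinates); the wrist camera has in their place "T_tool_cam" (4x4, takes a point from camera to tool coordinates, whose origin is the TCP and whose axes are the flange's). Camera axes: x right, y up, looking along -z (the intrinsics and any distortion apply to the point x, -y, -z); pixel columns grow to the right and rows downward; lengths in mm; the calibration is good to about 2 mm. The wrist camera is an equidistant fisheye: a pixel r from the principal point sees the ray r / f radians off the axis. A picture is of the moment at which its call begins: read the wrist's pose just before it. get_calibration takes no time and is no camera call.
A pose or a line that the arm cannot do raises bot.Unreachable and nothing moves.
- bot.close_job(): hands the job in; it is judged then, once.
The state is a dict: "t": time; "joint_pos": joint angles; "qvel": joint speeds; "tau": joint torques, N m; "tcp_pos": TCP position; "eef_rot": TCP orientation; "contact_force": force on the tool from outside, world axes, zero at the start; "moment": the same for the moment, N m; "width": finger opening in mm; "finger_force": force on a finger pad.
Only numpy, scipy, OpenCV 4.12 (cv2) and the standard library are available. Lean on these libraries where they do the work, as an engineer would, in place of code of your own. Each camera call takes 0.05 s, during which the arm holds its last target. There are 200 camera calls.

## Working session

There is one attempt and no reset: what is moved stays moved. The work goes in short steps, each a Python script; the robot and the scene stay as the last script left them, time stands still between calls to the robot, and variables do not carry over. Pictures are saved under pics/ and viewed, at most 14 in all, crops included, and the job is handed in when it is done.

```bash
ls; mkdir -p pics; python3 - <<'E'
from plant import bot
import cv2, numpy as np
for n in ["scene","top"]:
    im=bot.camera(n); cv2.imwrite(f"pics/{n}0.png",im[:,:,::-1])
    c=bot.get_calibration(n); print(n,{k:(np.round(v,3).tolist() if hasattr(v,'__len__') and not isinstance(v,str) else v) for k,v in c.items()})
c=bot.get_calibration("wrist");print(c)
s=bot.read_state();print(s)
E
```

```text
pics
scene {'fx': 454.82531974190863, 'fy': 454.82531974190863, 'cx': 324.81246638487016, 'cy': 236.46666607136447, 'view': [[-0.781, -0.625, -0.008, 382.834], [0.278, -0.359, 0.891, -217.188], [-0.559, 0.693, 0.454, -622.438], [0.0, 0.0, 0.0, 1.0]]}
top {'fx': 544.819931649513, 'fy': 544.819931649513, 'cx': 313.51627957309023, 'cy': 239.87457257642274, 'view': [[0.007, -1.0, 0.006, 26.212], [0.992, 0.008, 0.122, -504.005], [-0.122, 0.005, 0.992, -995.441], [0.0, 0.0, 0.0, 1.0]]}
{'fx': 371.64829954431775, 'fy': 371.64829954431775, 'cx': 319.9560176758857, 'cy': 241.4432051856697, 'T_tool_cam': array([[ 5.07606829e-04,  9.57125995e-01,  2.89671489e-01,
         7.90791887e+01],
       [ 9.99999841e-01, -4.14444474e-04, -3.82955083e-04,
         3.38876897e-01],
       [-2.46483518e-04,  2.89671637e-01, -9.57126053e-01,
        -1.57909995e+02],
       [ 0.00000000e+00,  0.00000000e+00,  0.00000000e+00,
         1.00000000e+00]])}
{'t': 0.1, 'joint_pos': array([ 1.39811320e+00,  3.59311996e-01,  1.11800477e-02, -3.08016121e-04,
       -1.22411605e+00, -2.88064324e-01]), 'qvel': array([-4.09868044e-05, -2.62606821e-03,  1.38024851e-03,  9.72784130e-04,
       -1.70540921e-04, -2.35038584e-03]), 'tau': array([-4.85437267e-04, -5.84162521e+01,  2.93749702e+01,  7.01543793e+00,
        1.02054168e-02, -3.67628547e-05]), 'tcp_pos': array([299.97003122, 604.2046653 , 225.73146128]), 'eef_rot': array([ 9.73568885e-01, -2.28392379e-01, -1.02715829e-04,  7.32978526e-04]), 'contact_force': array([-0.4395513 , -0.65306554, -0.2951887 ]), 'moment': array([-0.05120288,  0.00726881,  0.03361696]), 'finger_force': 0.0, 'width': 87.87265604586976}
```

View pics/scene0.png

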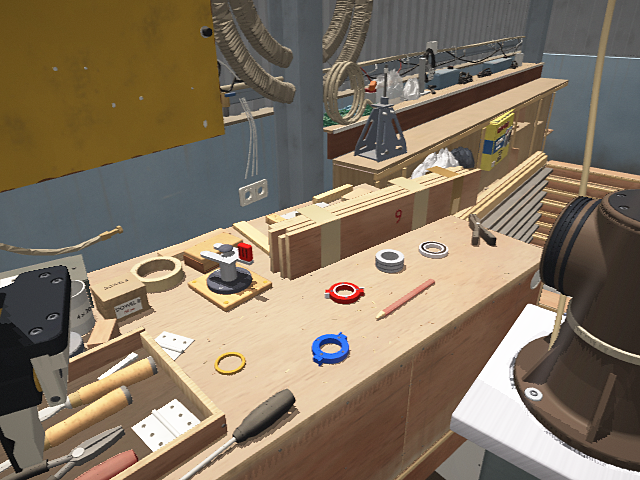

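View pics/top0.png

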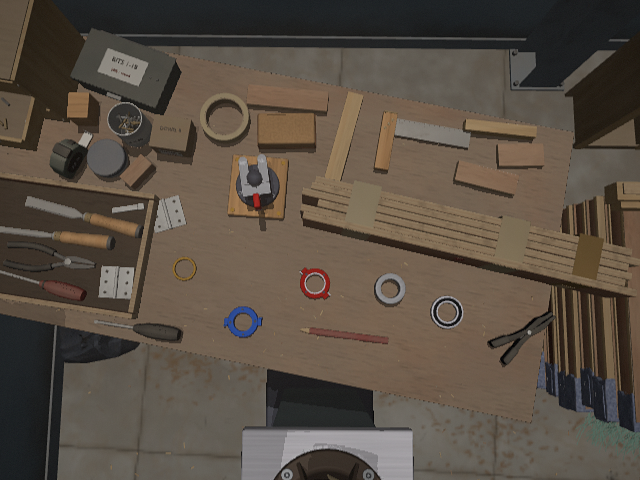

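Candidates in the top view: the cutter is red at (315,284), with the blue lookalike at (242,322). The collar is at (390,289), and the bearing with the black seal at (447,312). The shim is brass at (184,268), with a tape roll lookalike at (225,117). The post head is at (255,177) and the red tab at (256,200).

```bash
cat > h.py <<'E'
from plant import bot
import cv2, numpy as np
from scipy.spatial.transform import Rotation as R
def rays(name,uv,T=None):
    """origin, unit directions (world) for pixels uv (N,2); T=tool pose 4x4 for wrist"""
    c=bot.get_calibration(name); uv=np.atleast_2d(np.asarray(uv,float))
    a=(uv[:,0]-c['cx'])/c['fx']; b=(uv[:,1]-c['cy'])/c['fy']
    if name=='wrist':
        r=np.hypot(a,b)+1e-12; d=np.c_[np.sin(r)*a/r,-np.sin(r)*b/r,-np.cos(r)]; M=T@c['T_tool_cam']
    else:
        d=np.c_[a,-b,-np.ones_like(a)]; d/=np.linalg.norm(d,axis=1)[:,None]; M=np.linalg.inv(c['view'])
    return M[:3,3], d@M[:3,:3].T
def plane(name,uv,z,T=None):
    o,d=rays(name,uv,T); return (o+d*((z-o[2])/d[:,2])[:,None])[:,:2]
def proj(P,T):
    c=bot.get_calibration('wrist'); M=np.linalg.inv(T@c['T_tool_cam']); p=np.atleast_2d(P)@M[:3,:3].T+M[:3,3]
    x,y,z=p[:,0],-p[:,1],-p[:,2]; q=np.hypot(x,y)+1e-9; r=np.arctan2(q,z)*c['fx']
    return np.c_[c['cx']+r*x/q, c['cy']+r*y/q]
def toolT():
    s=bot.read_state(); T=np.eye(4); T[:3,:3]=R.from_quat(s['eef_rot']).as_matrix(); T[:3,3]=s['tcp_pos']; return T
def down(yaw):
    """tool pointing down, tool y (closing line) at world angle yaw"""
    y=np.array([np.cos(yaw),np.sin(yaw),0]); z=np.array([0,0,-1.]); return R.from_matrix(np.c_[np.cross(y,z),y,z]).as_quat()
def wrist(fn):
    T=toolT(); im=bot.camera('wrist')[:,:,::-1].copy(); cv2.imwrite('pics/'+fn+'.png',im); np.save('pics/'+fn+'.npy',T); return im,T
def circ(p):
    A=np.c_[2*p,np.ones(len(p))]; s=np.linalg.lstsq(A,(p**2).sum(1),rcond=None)[0]; return s[0],s[1],np.sqrt(s[2]+s[0]**2+s[1]**2)
E
python3 - <<'E'
from h import *
for n,uv,z in [('cutter',(315,284),11),('collar',(390,289),24),('bearing',(447,312),10),('shim',(184,268),5),('posthead',(255,177),89),('tab',(256,200),95),('bundleL',(303,200),100),('bundleL2',(304,222),100),('armend1',(246,162),74),('armend2',(262,160),74)]:
    print(n,plane('top',uv,z).round(1))
s=bot.read_state(); print(R.from_quat(s['eef_rot']).as_matrix().round(3))
for yaw in (1.398+1.57,-1.7,0,1.57,0.5):
    print(yaw,bot.solve_ik([480,0,250],down(yaw)))
E
```

```text
cutter [[421.7  26.4]]
collar [[ 412.8 -114.3]]
bearing [[ 370.7 -224. ]]
shim [[450.8 277.7]]
posthead [[609.9 136.4]]
tab [[566.6 133.1]]
bundleL [[566.3  49.4]]
bundleL2 [[526.9  47.2]]
armend1 [[641.5 155. ]]
armend2 [[645.5 125.7]]
[[ 0.896 -0.445 -0.001]
 [-0.445 -0.896 -0.001]
 [ 0.     0.001 -1.   ]]
2.968 [ 0.41106227  0.01598289 -0.36476846  0.         -1.19004497 -0.58465492]
-1.7 [ 0.41106227  0.01598289 -0.36476846  0.         -1.19004497  1.03053038]
0 [ 0.41106227  0.01598289 -0.36476846  0.         -1.19004497  2.73053038]
1.57 [ 0.41106227  0.01598289 -0.36476846  0.         -1.19004497 -1.98265492]
0.5 None
```

```bash
python3 - <<'E'
from h import *
t0=bot.read_state()['t']
bot.move_ptp([590,135,200],down(np.pi/2+0.0))
im,T=wrist('post1'); s=bot.read_state(); print(s['t']-t0,s['joint_pos'].round(2),s['tcp_pos'].round(1))
print(proj([[610,136,89],[567,133,104],[421,26,11],[451,278,5]],T))
E
```

```text
2.0417 [ 0.55  0.26 -0.19 -0.   -1.12 -2.12] [590.  135.7 200. ]
[[321.17169476 262.19363358]
 [317.1162609  211.62674192]
 [205.03044618  42.92625883]
 [466.39573523  77.60619694]]
```

View pics/post1.png

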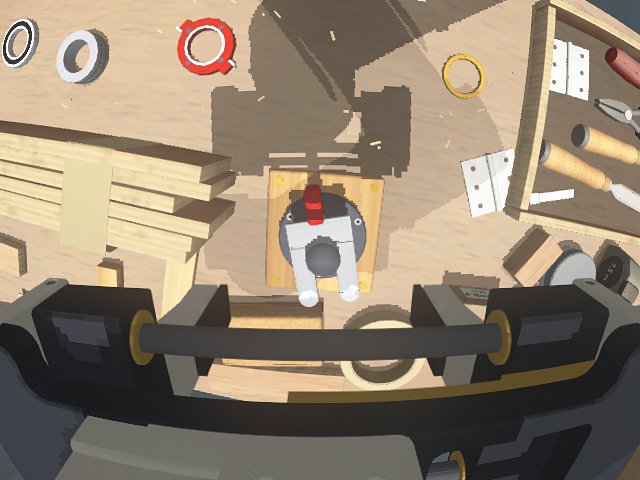

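The wrist view shows the post with its head at about (323,260) and the red tab at (314,205). The washer's arm ends are at (308,298) and (348,293). All four rings sit at the top of the picture: bearing (20,42), collar (82,56), red cutter (206,46) and brass shim (463,75).

```bash
python3 - <<'E'
import cv2
im=cv2.imread('pics/post1.png')
cv2.imwrite('pics/post1c.png',cv2.resize(im[175:310,265:385],None,fx=4.4,fy=4.4,interpolation=cv2.INTER_CUBIC))
hsv=cv2.cvtColor(im,cv2.COLOR_BGR2HSV)
print(im[260,300:350].tolist()[::4]); print([im[r,313].tolist() for r in range(182,228,3)])
E
```

```text
[[227, 225, 225], [236, 234, 233], [114, 109, 113], [126, 119, 122], [134, 124, 127], [139, 131, 132], [138, 130, 131], [135, 126, 128], [127, 120, 123], [115, 112, 113], [170, 166, 167], [228, 226, 225], [229, 227, 226]]
[[79, 103, 124], [38, 49, 115], [42, 53, 117], [47, 56, 129], [47, 57, 132], [49, 58, 132], [47, 55, 131], [52, 60, 178], [62, 73, 242], [54, 60, 164], [52, 59, 131], [52, 58, 131], [53, 60, 130], [67, 77, 245], [49, 60, 227], [230, 228, 226]]
```

View pics/post1c.png

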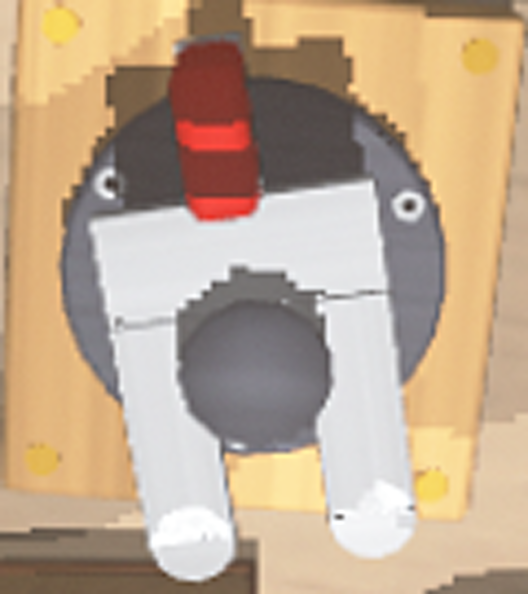

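The crop shows the tab's far top edge midpoint at full-image (316.1,224.3). The plate's rear corners are at (285.5,225.5) and (349.8,215.9), and the arm tips at (308.9,306.8) and (349.5,301.6). The head's outline is clear.

```bash
python3 - <<'E'
from h import *
im=cv2.imread('pics/post1.png'); T=np.load('pics/post1.npy')
f=lambda x,y:(265+x/4.4,175+y/4.4)
pl=plane('wrist',[f(90,222),f(373,180),f(193,580),f(372,557),f(148,540),f(412,480)],74,T); print(pl.round(1))
back=pl[:2].mean(0); tip=pl[2:4].mean(0); e=np.degrees(np.arctan2(*(back-tip)[::-1])); print('axis',e,'len(74)',np.linalg.norm(back-tip),'width',np.linalg.norm(pl[0]-pl[1]))
for a,b in [(0,4),(1,5)]: print('side dir',np.degrees(np.arctan2(*(pl[a]-pl[b])[::-1])))
u=(back-tip)/np.linalg.norm(back-tip); print('slot',back-u*30,tip+u*44,'tab',back+u*16)
print('tab far edge',plane('wrist',f(225,217),104,T))
# head: rim circle from crop outline at z~83
g=cv2.cvtColor(im,cv2.COLOR_BGR2GRAY); m=((g<165)&(g>60)).astype(np.uint8)
hp=[f(180,365),f(331,365),f(192,325),f(318,325),f(225,440),f(300,440),f(255,453)]
for z in (83,86): print('head',circ(plane('wrist',hp,z,T)))
# flange circle: dark disc outline z=22
print('flange',circ(plane('wrist',[f(64,260),f(443,260),f(160,110),f(310,85),f(100,370),f(418,355)],22,T)))
# rough rings
for n,uv,z in [('bearing',(20,42),10),('collar',(82,56),24),('cutter',(206,46),11),('shim',(463,75),5)]: print(n,plane('wrist',uv,z,T).round(1))
E
```

```text
[[584.7 107.7]
 [576.9 158.4]
 [656.1 125.7]
 [651.2 160.3]
 [647.6 117.1]
 [635.  167.4]]
axis -172.25214454462636 len(74) 73.54748035204457 width 51.27401807005128
side dir -171.49443441540984
side dir -171.22281399408735
slot [610.50559722 137.10831878] [610.05720865 137.04731286] tab [564.92553379 130.90688201]
tab far edge [[576.15484636 132.30973949]]
head (np.float64(610.7438065747344), np.float64(137.63333709588778), np.float64(14.264067191044049))
head (np.float64(609.6640335451654), np.float64(137.60381729250116), np.float64(14.108428576152297))
flange (np.float64(608.409579858493), np.float64(137.8156541398546), np.float64(40.68672217741927))
bearing [[ 371.7 -219.9]]
collar [[ 416.  -107.9]]
cutter [[424.2  27. ]]
shim [[448.8 274.3]]
```

```bash
cat >> h.py <<'E'
def st(tag):
    s=bot.read_state(); print(tag,'t%.1f'%s['t'],s['tcp_pos'].round(1),'F',s['contact_force'].round(1),'w%.1f'%s['width'],'ff%.1f'%s['finger_force']); return s
YW=np.radians(98.5); U=np.array([np.cos(np.radians(-171.5)),np.sin(np.radians(-171.5)),0]); POST=np.array([610.3,137.4,22.])
E
python3 - <<'E'
from h import *
tab=np.array([564.8,130.3,73.])
bot.move_ptp(tab+[0,0,60],down(YW)); bot.move_gripper(40); bot.line_to(tab,120); st('at tab')
bot.move_gripper(5,30); s=st('gripped')
bot.line_to(tab+[0,0,4],40); st('lift')
bot.line_to(tab+[0,0,4]+U*30,80); st('mid')
bot.line_to(tab+[0,0,4]+U*75,120); st('out')
im,T=wrist('drawn')
E
```

```text
at tab t4.1 [565.2 130.4  73.4] F [ 0.1 -0.3 -0.3] w39.9 ff0.0
gripped t4.7 [564.9 130.4  73.4] F [-1.6  0.5  2.5] w11.6 ff30.0
lift t5.0 [564.8 130.3  77.1] F [-0.7 -0.3 -1.4] w11.5 ff30.0
mid t5.5 [535.3 126.1  77.3] F [ 0.5 -0.6 -0.4] w11.9 ff30.0
out t6.0 [491.5 119.7  77.5] F [ 0.8  0.1 -1.3] w11.6 ff30.0
```

View pics/drawn.png

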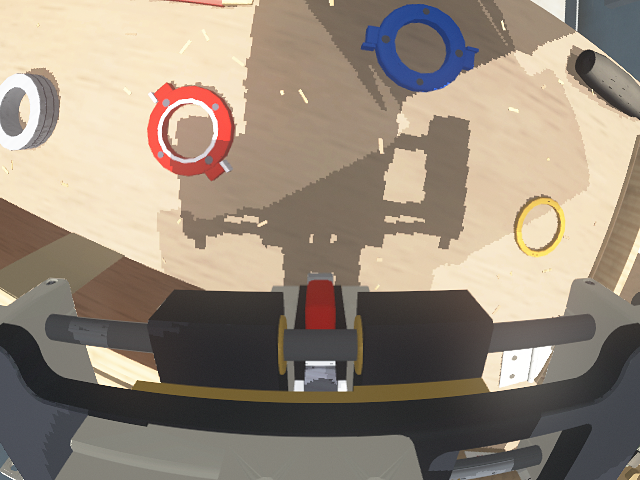

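The washer is held in the fingers, clear of the post. The red cutter is at (190,130), the collar at (25,110) and the shim at (540,225). Next I'll lay the washer down and look straight down on the rings.

```bash
python3 - <<'E'
from h import *
lay=np.array([434,150,5.5])
bot.line_to(lay+[0,0,40],200); bot.line_to(lay+[0,0,4],100); bot.line_to(lay,20); st('down')
bot.move_gripper(40); bot.line_to(lay+[0,0,120],250); st('released')
for n,p in [('cutter',(424.2,27)),('collar',(416,-108)),('bearing',(371.5,-221))]:
    bot.move_ptp([p[0]+79,p[1],150],down(np.pi/2)); im,T=wrist('v_'+n); st(n)
    q=proj([[p[0],p[1],10]],T)[0]; print(q)
    x,y=q.astype(int); cv2.imwrite(f'pics/c_{n}.png',im[max(0,y-70):y+70,max(0,x-70):x+70])
a=[cv2.resize(cv2.imread(f'pics/c_{n}.png'),(266,266)) for n in ('cutter','collar','bearing')]
cv2.imwrite('pics/three.png',np.hstack(a))
E
```

```text
down t7.4 [434.1 150.1   5.7] F [ 0.5  0.3 -0.3] w11.8 ff30.0
released t8.8 [433.9 150.  125.8] F [-0.5  0.3  0. ] w39.7 ff0.0
cutter t9.4 [502.4  26.6 148.7] F [0.8 0.2 0.7] w40.1 ff0.0
[322.01398997 132.411566  ]
collar t10.1 [ 495.  -107.3  149.9] F [0.6 0.3 1.7] w40.0 ff0.0
[320.52037509 131.56053928]
bearing t10.7 [ 451.  -220.4  150.1] F [ 0.2  0.1 -1.2] w40.1 ff0.0
[320.50464042 130.94818275]
```

View pics/three.png

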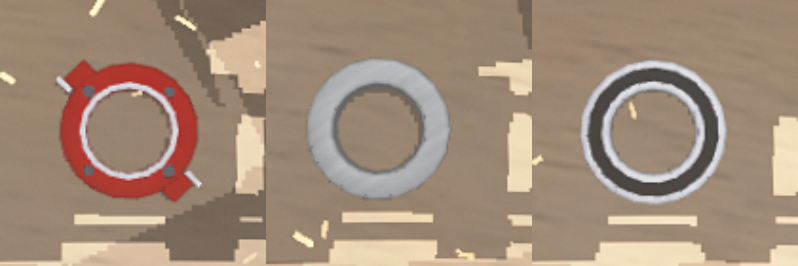

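The crops show the red cutter with wings on the diagonal, the plain steel collar and the bearing with the black seal, all near their predicted centres and all lying flat.

```bash
cat >> h.py <<'E'
def ringfit(im,T,p,h,rad,mask):
    """circle (world mm) of the outer edge of the masked blob nearest the ring predicted at p"""
    q=proj([[*p,h]],T)[0]; cs,_=cv2.findContours(mask.astype(np.uint8),cv2.RETR_EXTERNAL,cv2.CHAIN_APPROX_NONE)
    cs=[c for c in cs if cv2.contourArea(c)>1000 and cv2.pointPolygonTest(c,(float(q[0]),float(q[1])),True)>-15]
    w=plane('wrist',max(cs,key=cv2.contourArea)[:,0],h,T); k=w
    for _ in range(8):
        c=circ(k); r=np.hypot(*(w-c[:2]).T); k=w[abs(r-np.median(r))<1.5]
    return np.array(c),w
E
python3 - <<'E'
from h import *
for n,p,h,rad in [('cutter',(424.2,27),11,29),('collar',(416,-108),24,29),('bearing',(371.5,-221),10,31)]:
    im=cv2.imread(f'pics/v_{n}.png'); T=np.load(f'pics/v_{n}.npy'); hsv=cv2.cvtColor(im,cv2.COLOR_BGR2HSV)
    H,S,V=[hsv[...,i].astype(int) for i in range(3)]
    m=((S>150)&((H<8)|(H>172))) if n=='cutter' else (S<45)
    c,w=ringfit(im,T,p,h,rad,m); print(n,c.round(2),[int(S[int(v),int(u)]) for u,v in proj([[p[0]+24,p[1],h],[p[0]+40,p[1],h]],T)])
    if n=='cutter':
        d=w-c[:2]; r=np.hypot(*d.T); a=np.arctan2(d[:,1],d[:,0])[r>31.5]; print('wings',np.degrees(np.angle(np.exp(2j*a).mean())/2), r.max(), np.degrees(a).round()[::6])
E
```

```text
cutter [422.59  24.92  27.84] [179, 69]
wings 40.80296715901782 35.07615267285367 [-147. -136.   32.   39.   50.]
collar [ 413.46 -116.96   28.23] [3, 71]
bearing [ 369.98 -226.63   30.35] [26, 65]
```

```bash
python3 - <<'E'
from h import *
print('bundle edge',plane('top',[(390,240),(447,252),(315,178),(150,260)],100).round(0).tolist(), plane('top',[(152,260)],50))
bot.move_ptp([449+79,275,150],down(np.pi/2)); im,T=wrist('v_shim'); st('shim')
H,S,V=[cv2.cvtColor(im,cv2.COLOR_BGR2HSV)[...,i].astype(int) for i in range(3)]
q=proj([[449,275,5]],T)[0].astype(int); x,y=q; a=im[y-60:y+60,x-60:x+60]
m=(S>150)&(H>15)&(H<32)
try: print('shim',ringfit(im,T,(449,275),5,23,m)[0].round(2))
except Exception as e: print('fail',e)
bot.move_ptp([630.3,137.4,200],down(-np.pi/2)); im,T=wrist('post2'); st('post2')
x,y=proj([[610.3,137.4,86]],T)[0]; print(x,y); x,y=int(x),int(y)
b=im[y-60:y+60,x-60:x+60]
cv2.imwrite('pics/shimpost.png',np.hstack([cv2.resize(a,(200,200)),cv2.resize(b,(540,540),interpolation=cv2.INTER_CUBIC)[:540]]) if 0 else np.hstack([np.vstack([cv2.resize(a,(240,240)),np.zeros((300,240,3),np.uint8)]),cv2.resize(b,(540,540),interpolation=cv2.INTER_CUBIC)]))
E
```

```text
bundle edge [[496.0, -104.0], [476.0, -204.0], [606.0, 28.0], [458.0, 315.0]] [[461.91573994 326.43570481]]
shim t12.6 [528.3 274.  150.1] F [ 0.7  0.8 -0.9] w39.9 ff0.0
fail max() iterable argument is empty
post2 t15.5 [630.2 137.5 200. ] F [ 0.3  0.9 -0. ] w39.8 ff0.0
319.1598049676245 261.71309481352114
```

View pics/shimpost.png

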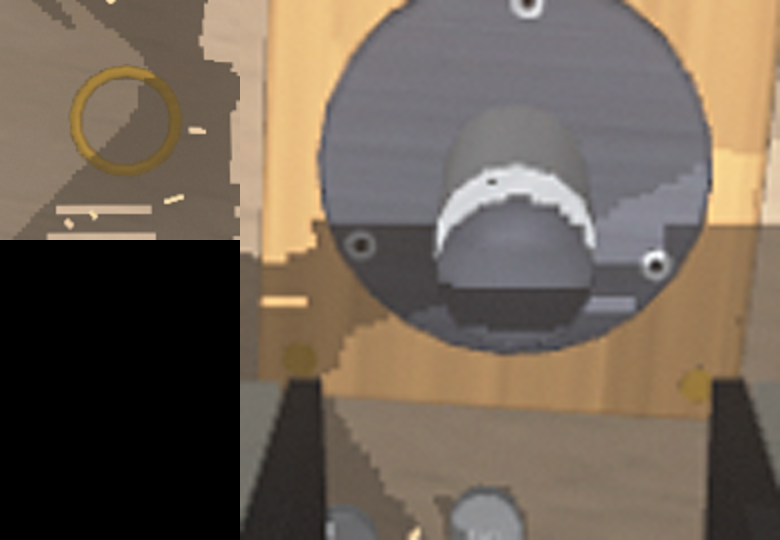

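The shim's ring is clear in the left panel. On the right the post is bare: head outline left 436, right 594, top 195, bottom 333, and flange outline left 318, right 712, bottom 354 (panel pixels).

```bash
python3 - <<'E'
from h import *
T=np.load('pics/post2.npy'); f=lambda x,y:(259+(x-240)/4.5,201+y/4.5)
for z in (83,86): print('head',circ(plane('wrist',[f(436,262),f(594,262),f(515,195),f(515,333),f(455,318),f(575,318)],z,T)))
print('flange',circ(plane('wrist',[f(319,157),f(711,157),f(515,354),f(400,318),f(632,318),f(372,30)],22,T)))
im=cv2.imread('pics/v_shim.png'); T=np.load('pics/v_shim.npy')
hsv=cv2.cvtColor(im,cv2.COLOR_BGR2HSV); q=proj([[449,275,5]],T)[0].astype(int)
x0,y0=q-60; print([hsv[y0+int(v),x0+int(u)].tolist() for u,v in [(36,60),(62,36),(88,64),(62,84),(62,60),(30,60),(95,50)]])
m=(hsv[...,1]>125)&(hsv[...,0]<32)&(hsv[...,0]>12)
print('shim',ringfit(im,T,(449,275),5,23,m)[0].round(2))
E
```

```text
head (np.float64(610.2483676947147), np.float64(136.65642535814663), np.float64(13.624785064866662))
head (np.float64(611.3276721828221), np.float64(136.659022617961), np.float64(13.476061157341636))
flange (np.float64(609.9736248119863), np.float64(136.64976171429475), np.float64(41.56274570445274))
[[19, 153, 143], [20, 161, 162], [20, 150, 114], [20, 149, 127], [17, 68, 136], [16, 65, 138], [16, 67, 107]]
shim [448.26 277.45  22.02]
```

```bash
cat >> h.py <<'E'
POST=np.array([610.3,137.1,22.])
def pick(xy,yaw,z,open_,force,expect):
    bot.move_ptp([*xy,80],down(yaw)); bot.move_gripper(open_)
    bot.line_to([*xy,z],120); bot.move_gripper(expect-8,force); s=st('grip')
    bot.line_to([*xy,z+30],150); s=st('lifted'); return abs(s['width']-expect)<3
def place(bottom,grip,yaw,open_,xy=POST[:2],lim=8):
    """lower a ring held 'grip' above its underside on to height 'bottom'; guarded"""
    bot.line_to([*xy,165],300,down(yaw)); f0=bot.read_state()['contact_force']
    bot.line_to([*xy,95+grip],150)
    z=95+grip; zt=bottom+grip
    while z>zt-1.5:
        z-= 5 if z-zt>7 else 0.7
        bot.line_to([*xy,z],60 if z-zt>4 else 20); f=bot.read_state()['contact_force']-f0
        if np.linalg.norm(f[:2])>10 or f[2]>lim: break
        if f[2]>3 and z-zt<2: break
    s=st('seat dz=%.1f f=%s'%(bot.read_state()['tcp_pos'][2]-zt,f.round(1)))
    return s['tcp_pos'][2]-zt<1.5
def release(open_,up=170):
    bot.move_gripper(open_); s=bot.read_state()['tcp_pos']; bot.line_to([s[0],s[1],s[2]+12],80); bot.line_to([s[0],s[1],up],300)
E
python3 - <<'E'
from h import *
bot.line_to([600,60,200],300,down(np.pi/2)) if 0 else None
bot.move_ptp([413.4,-117,170],down(np.pi/2))
ok=pick((413.4,-117),np.pi/2,5,86,40,58); print(ok)
if ok:
    p=bot.read_state()['tcp_pos']; bot.line_to([p[0],p[1],165],250)
    print(place(22,5,np.radians(135),86)); 
E
```

```text
grip t20.6 [ 413.6 -116.9    5.3] F [-1.3  1.6  6. ] w57.6 ff40.0
lifted t21.0 [ 413.6 -116.9   35.2] F [-0.6  0.4 -1.9] w57.5 ff40.0
True
seat dz=0.4 f=[-1.1 -1.2  4.3] t28.1 [610.4 137.1  27.4] F [-0.8  0.2  1.9] w57.5 ff40.0
True
```

```bash
python3 - <<'E'
from h import *
release(84); st('rel')
y=np.radians(105)
bot.line_to([480,60,170],300,down(y))
ok=pick((422.7,24.8),y,3,84,40,58); print(ok)
if ok:
    p=bot.read_state()['tcp_pos']; bot.line_to([p[0],p[1],150],250)
    print(place(46,3,np.radians(125),84))
E
```

```text
rel t29.7 [610.2 137.2 170.8] F [-0.6  0.4 -1.5] w84.4 ff0.0
grip t32.5 [422.9  24.9   3.3] F [-1.3  0.1  5.4] w56.5 ff40.0
lifted t32.8 [422.9  25.   33.2] F [ 0.4  0.  -1.7] w56.4 ff40.0
True
seat dz=0.4 f=[-2.1 -1.   6.3] t38.8 [610.3 137.1  49.4] F [-3.6 -0.7  4.9] w56.4 ff40.0
True
```

```bash
python3 - <<'E'
from h import *
release(80); st('rel')
y=np.radians(180)
bot.line_to([500,240,170],300,down(np.radians(170)))
ok=pick((448.3,277.2),y,2.2,66,15,46); print(ok)
if ok:
    p=bot.read_state()['tcp_pos']; bot.line_to([p[0],p[1],150],250)
    print(place(57,2.2,np.radians(150),66,lim=6))
E
```

```text
rel t40.3 [610.5 137.4 171.2] F [-0.5  0.6 -0.7] w80.1 ff0.0
grip t43.5 [448.4 277.4   2.5] F [-0.   0.2  1.8] w43.9 ff15.0
lifted t43.9 [448.6 277.6  32.8] F [-0.1  0.9 -0.3] w44.2 ff15.0
True
seat dz=0.2 f=[-2.7 -0.3  5.7] t49.1 [610.5 137.2  59.4] F [-2.2 -0.3  5.7] w44.4 ff15.0
True
```

```bash
python3 - <<'E'
from h import *
release(62); 
bot.move_ptp([560,60,170],down(np.radians(90)))
im,T=wrist('stack'); st('v'); x,y=proj([[610,137,70]],T)[0].astype(int); print(x,y)
a=cv2.resize(im[y-50:y+50,x-60:x+60],(720,600),interpolation=cv2.INTER_CUBIC); cv2.imwrite('pics/stackc.png',a)
E
```

```text
v t51.5 [560.   60.2 169.4] F [-0.6  0.  -0.2] w62.0 ff0.0
418 303
```

View pics/stackc.png

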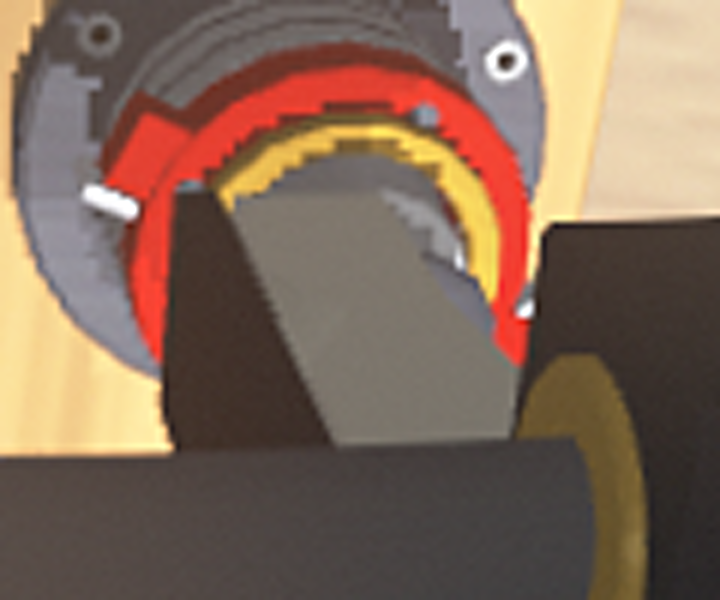

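The collar, red cutter and brass shim lie flat and concentric on the post in the crop, with the shim's centre near (355,240). The bearing is next.

```bash
python3 - <<'E'
from h import *
y=np.pi/2
bot.line_to([480,-60,190],300); 
ok=pick((370.2,-226.5),y,3,86,40,62); print(ok)
if ok:
    p=bot.read_state()['tcp_pos']; bot.line_to([p[0],p[1],160],250)
    bot.line_to([480,0,165],300)
    print(place(62,3,np.radians(125),86))
E
```

```text
grip t55.0 [ 370.5 -226.5    3.3] F [-0.4  1.8  5.6] w60.7 ff40.0
lifted t55.4 [ 370.5 -226.5   33.3] F [-0.2  0.3 -1.5] w60.8 ff40.0
True
seat dz=0.4 f=[-0.3 -0.1  3.2] t61.0 [610.4 137.1  65.4] F [-0.4  0.   1.8] w60.6 ff40.0
True
```

```bash
python3 - <<'E'
from h import *
release(84)
lay=np.array([434,150,5.5]); tab=np.array([564.8,130.3,79.7]); q=down(YW)
bot.line_to([450,150,150],300,q); bot.move_gripper(40); bot.line_to(lay+[0,0,40],200); bot.line_to(lay,100); st('at')
bot.move_gripper(5,30); st('grip')
bot.line_to(lay+[0,0,30],150); 
o=tab+U*80; bot.line_to(o,150); s=st('out'); f0=s['contact_force']
for d in (60,50,40,30,20,10,5,2,0):
    bot.line_to(tab+U*d,60); f=bot.read_state()['contact_force']-f0; print(d,f.round(1))
    if np.linalg.norm(f)>12: break
st('in'); wrist('ins')
E
```

```text
at t65.3 [434.5 150.3   6.2] F [-0.1  0.6  0.6] w40.3 ff0.0
grip t65.9 [434.1 150.1   5.8] F [-0.3  0.1  4.7] w11.7 ff30.0
out t66.9 [484.7 118.   78.7] F [-1.  -0.2 -1.1] w12.0 ff30.0
60 [ 0.3  0.  -0.2]
50 [ 1.5  0.6 -0.4]
40 [ 0.9 -0.7  0.1]
30 [-0.   0.1 -0.5]
20 [ 0.8  0.4 -1.2]
10 [ 1.1 -0.1  0.5]
5 [ 1.4 -0.1 -0.5]
2 [1.3 0.2 0.3]
0 [ 0.6  0.9 -0.8]
in t69.7 [564.9 130.3  79.7] F [-0.4  0.7 -2. ] w11.8 ff30.0
```

```bash
python3 - <<'E'
from h import *
tab=np.array([564.8,130.3,79.7]); f0=bot.read_state()['contact_force']
while tab[2]>76.2:
    tab[2]-=0.5; bot.line_to(tab,20); f=bot.read_state()['contact_force']-f0
    if f[2]>3: break
st('low %s'%f.round(1))
bot.move_gripper(30); st('open'); bot.line_to([564.8,130.3,150],150); bot.line_to([590,135,200],200,down(np.pi/2)); im,T=wrist('fin'); st('fin')
a=cv2.resize(im[175:310,255:395],None,fx=3,fy=3,interpolation=cv2.INTER_CUBIC)
sc=bot.camera('scene')[:,:,::-1]; b=cv2.resize(sc[225:305,180:275],(380,405)) ; cv2.imwrite('pics/finc.png',np.hstack([a,b]))
E
```

```text
low [-2.5  0.8  7.2] t71.0 [564.9 130.3  77.7] F [-2.9  0.4  5.9] w11.9 ff30.0
open t71.5 [564.8 130.3  77.1] F [ 0.2 -0.4  0.3] w30.1 ff0.0
fin t72.7 [589.2 134.7 198.3] F [-0.1 -0.  -0.2] w30.0 ff0.0
```

View pics/finc.png

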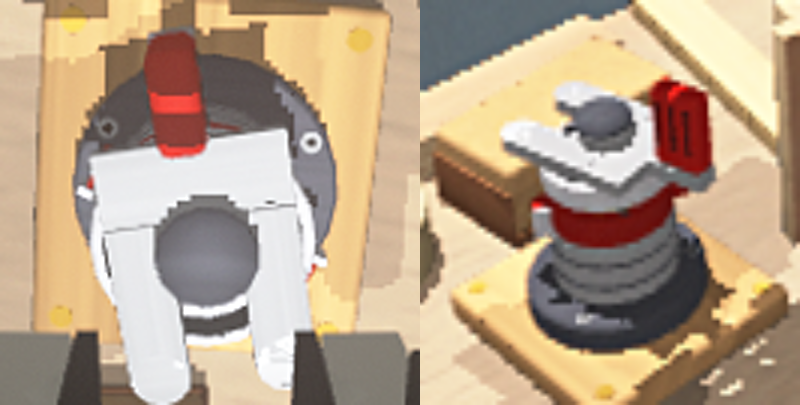

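The final view shows collar, cutter, shim and bearing stacked flat, and the washer lying flat under the head with the neck in its slot. I'll check its position with numbers from the plate corners at panel (92,157) and (290,130), then hand in.

```bash
python3 - <<'E'
from h import *
T=np.load('pics/fin.npy'); p=plane('wrist',[(255+92/3,175+157/3),(255+290/3,175+130/3)],78,T)
slot=p.mean(0)-30*U[:2]; print(slot, p); e=slot-POST[:2]
print(e@U[:2], e)
if np.linalg.norm(e)<3.5: bot.close_job(); print('closed')
E
```

```text
[610.46116693 137.68181166] [[584.3911363  107.67103578]
 [577.19024576 158.82402286]]
-0.24539388518787877 [0.16116693 0.58181166]
the job is handed in; nothing more can be done
closed
```

I handed in the job with the pack made up on the post in the order asked and lying flat, and the C-washer slid home under the head on the bearing, its slot measured within about 1 mm of the post's axis; robot time was about 73 s of the 115 s allowed.

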